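# Rock a swollen bench dog out of its mortise and hold it clear

### The job

The bench dog, the upright hardwood stop in the planing board, has swollen tight in its mortise. Grip its head and rock it side to side along the length of the board, at least twice well over each way while its foot is still in the mortise, easing it up a little at a time until the foot comes free; hauled straight up it would bring the loose board with it, so keep the board down on the bench. Finish still holding it upright above its mortise with the foot just clear of the board, a finger's breadth or two, so that I can wax it; never lift it away, and leave the little plane, the file and the candle where they lie.

Things in the scene. Friction and masses are not known exactly. Their poses are not given: they have to be found in the camera images.
- dog_head (a point): Point on the dog's centre line where to grip it: 100 mm above its foot, 30 mm below its top. The dog is a loose pale hardwood post, dark band near its top, 26 mm across the board (x) by 32 mm along the board (y), 130 mm tall, flat faces, about 85 g. Axes: x across the board, y along it, z up the post. At first it stands upright, 50 mm deep in the mortise, 80 mm above the board.
- dog: The dog itself (same axes); origin at the centre of its foot, at first on the bench at the mortise's bottom. Its lowest 17 mm are squeezed on the +x and -x faces by swollen mortise cheeks: a straight pull meets 50 to 70 N; while rocked along y it creeps up under far less, 1 to 2 mm for each swing from side to side. Once risen about 15 mm it is out of the squeeze and lifts easily.
- board (a joint): Height of the planing board off the bench (m): 0 as it lies. Only its weight (3 kg) holds it down, so pulling up on the jammed dog with over about 28 N lifts it; two steel dowels keep it from sliding or turning. 170 mm across (x), 440 mm along (y), 50 mm thick, three rectangular mortises on its centre line at y = -120, 0 and +120 mm; the dog is in the one at +120 mm.
- mortise (a point): Centre of the dog's mortise at the board's top face, 50 mm above the bench; axes as the board's: x across, y along, z up. The through mortise is 29 mm across by 42 mm along, worn long that way, so the dog can lean about 6 degrees (0.11 rad) each way along the board, pivoting about its foot (about 9 mm above the bench), before it meets the edge; across the board it can hardly lean.
- plane_mid (a point): Middle of a small wooden plane with a steel blade, 50 x 130 mm, 24 mm tall body (about 50 mm with the blade), lying loose on the board near its other end. Leave alone.
- file_mid (a point): Loose file with a yellow handle lying on the bench, 265 mm long, 22 mm thick; the point is where handle and blade meet, along the file's y. Leave alone.
- candle_mid (a point): White wax candle stub standing on the bench, 38 mm across, 55 mm tall; point half-way up. Leave alone.
Things that resemble listed ones, but are neither listed nor needed, are in the scene too. Leave any turquoise look-alike of the dog alone.

How it is judged:
By the outcome, as a careful person would: the job done as asked, in the order asked, and still so for the second after the job is handed in, while the arm keeps its last pose, push and grip.
It also fails if it takes over 54 s, if anything falls off the work surface, if the arm or the gripper's body presses on something with over 40 N, if the wrist force passes 120 N, or if a joint passes its speed limit or range.

### The arm

A 6-joint arm with a two-finger parallel gripper is mounted at the origin on the work surface. World frame = base frame: x ahead of the robot, y to its left, z up, the work surface at z = 0. Lengths are in m, angles in degrees, forces in N, time in s.
With the tool pointing down it reaches from about 0.25 to 0.725 m from the base axis. Payload 9.7 kg.
Tool frame: the origin (TCP) lies midway between the tips of the shut fingers; the grasp point (between the pads) lies 19 mm behind it (bot.pinch_z is the distance from the TCP to the grasp point, in m); z points along the fingers, y is the line along which they close (so a half turn about z gives the same grasp; the last joint's range is limited). The gripper opens to 85 mm and grips with 20 to 120 N. Pads are 22 mm wide; open, the fingers measure 114 mm over their backs; the gripper's body (76 mm by 85 mm) begins 54 mm behind the grasp point. The pads swing forward as they close: fully open they stand 13 mm farther back than shut.
Start: joints at [-72.078, 4.979, 10.078, 95.1, 0, 90], TCP at [0.169, -0.523, 0.231] pointing down, gripper open.
Joint ranges: [-179.16, 179.16], [-48.56, 103.87], [-65.8, 70.77], [-126.05, 130.52], [-82.76, 87.17], [-180, 180]. Speed limits (degrees/s): [127.2, 127.2, 147.25, 180, 180, 180].

### API

Orientations are given as [roll, pitch, yaw] about the fixed x, y, z axes, in that order (R = Rz(yaw) Ry(pitch) Rx(roll)).
In Python, from workcell import sensors, camera, camera_params, ticket, bot gives the robot as it stands.
- The arm moves only by the shell command python3 -m jog 'ROWS' [FORCE]. ROWS is JSON, a list that holds one entry, the list of rows, each a list of 5 numbers: the shift along the world's x, y, z in units of 50 mm (1.0 is 50 mm), then the turn about the world's z in units of 5 degrees (1.0 is 5 degrees), then the opening, from 0 (shut) to 1 (fully open). In form: [[[tx, ty, tz, yaw, grip], ...]]. A call has 1 to 8 rows; each row shifts and turns the commanded pose from where the row before left it; what a row does not reach is not made up. A row lasts 1/10 s, in which the tool goes at most 50 mm and 8.59 degrees, less where a joint would pass 70% of its speed; a pose out of reach is approached as far as the arm can. A call is refused whole if a number of a shift passes 1 or a number of a turn 1, either way. A call with a gripper value outside its range is refused whole. The fingers move at their own pace and stop on an object; FORCE is the grip in N (left out, the last holds). Time passes only in rows, so rows that do not move let the fingers close. It gives the time, the measured TCP pose, the force, the opening and the grip force at its end, in the units of the state.
- sensors.get_obs(): the state, without advancing time (a new reading comes with each control period).
- camera(name): name is "scene" or "side" or "wrist"; returns the picture (384x512x3 uint8, blue, green, red); there is no depth.
- camera_params(name): a dict with "fx", "fy", "cx", "cy" (pixels), "T" (4x4, takes a point from camera to world coordinates); the wrist camera has in their place "tool_from_camera" (4x4, takes a point from camera to tool coordinates, whose origin is the TCP and whose axes are the flange's). Camera axes: x right, y down, z forward; pixel columns grow to the right and rows downward; lengths in m; the calibration is good to about 2 mm. A picture is of the moment at which its call begins: read the wrist's pose just before it. camera_params takes no time and is no camera call.
- ticket.job_done(): hands the job in; it is judged then, once.
The state is a dict: "time": time; "q": joint angles; "qd": joint speeds; "joint_efforts": joint torques, N m; "ee_pos": TCP position; "tcp_rot": TCP orientation; "wrist_force": force on the tool from outside, world axes, zero at the start; "torque": the same for the moment, N m; "opening": finger opening in m; "grasp_force": force on a finger pad.
Only numpy, scipy, OpenCV 4.12 (cv2) and the standard library are available. Lean on these libraries where they do the work, as an engineer would, in place of code of your own. Each camera call takes 0.05 s, during which the arm holds its last target. There are 200 camera calls.

## Working session

There is one attempt and no reset: what is moved stays moved. The work goes in short steps, Python scripts to look and compute and a shell command to move; the robot and the scene stay as the last step left them, time stands still between calls to the robot, and variables do not carry over. Pictures are saved under pics/ and viewed, at most 10 in all, crops included, and the job is handed in when it is done.

```bash
mkdir -p pics; ls; python3 - <<'E'
from workcell import sensors, camera, camera_params, bot
import cv2, numpy as np
np.set_printoptions(precision=4,suppress=True)
o=sensors.get_obs()
print(o)
print(bot.pinch_z)
for n in ("scene","side"):
    im=camera(n); cv2.imwrite(f"pics/{n}0.png",im); p=camera_params(n); print(n,p)
a=[cv2.imread(f"pics/{n}0.png") for n in ("scene","side")]
E
```

```text
pics
{'time': 0.0, 'q': array([-72.0793,   5.0117,  10.0335,  95.0989,   0.0006,  90.0005]), 'qd': array([-0.0237, -0.0098,  0.1548,  0.1479,  0.0577,  0.0209]), 'joint_efforts': array([ -0.0023, -52.0392,  46.4801,   0.0164,  -0.0001,   0.    ]), 'ee_pos': array([ 0.1692, -0.5231,  0.2306]), 'tcp_rot': array([-179.9228,   -0.0006,   17.9202]), 'wrist_force': array([ 0.2822, -0.1885,  0.3014]), 'torque': array([-0.0408, -0.0308, -0.0652]), 'grasp_force': 0.0, 'opening': 0.08548761684450219}
0.0187
scene {'fx': 444.88050617819266, 'fy': 444.88050617819266, 'cx': 260.9486266793882, 'cy': 188.7419176912228, 'T': array([[-0.3316,  0.6926, -0.6406,  1.1927],
       [ 0.9433,  0.2354, -0.2338,  0.3311],
       [-0.0111, -0.6818, -0.7314,  0.8253],
       [ 0.    ,  0.    ,  0.    ,  1.    ]])}
side {'fx': 483.141744328052, 'fy': 483.141744328052, 'cx': 256.6077448154296, 'cy': 184.53709748610254, 'T': array([[-0.9375, -0.2411,  0.2509,  0.278 ],
       [-0.3477,  0.6222, -0.7014,  0.7669],
       [ 0.013 , -0.7448, -0.6672,  0.7432],
       [ 0.    ,  0.    ,  0.    ,  1.    ]])}
```

View pics/scene0.png

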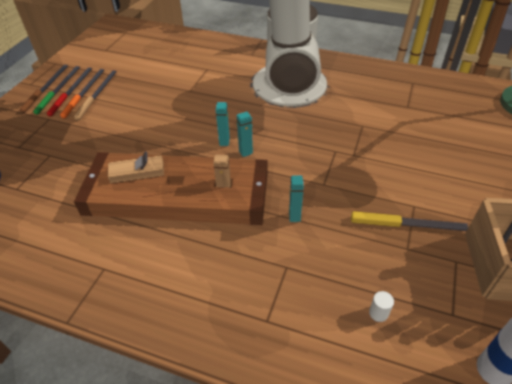

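View pics/side0.png

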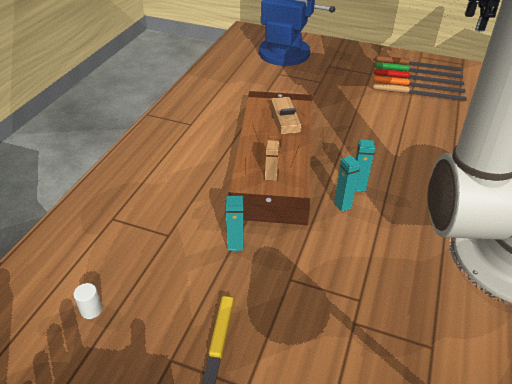

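The scene picture shows the pale dog at about (222,170) in the board, with turquoise look-alikes at (222,125), (245,135) and (296,198). In the side picture the dog is at (272,160). I'll enlarge both.

```bash
python3 - <<'E'
import cv2, numpy as np
a=cv2.imread("pics/scene0.png")[90:230,70:310]; b=cv2.imread("pics/side0.png")[85:255,222:382]
a=cv2.resize(a,None,fx=3.3,fy=3.3,interpolation=cv2.INTER_CUBIC)[:, :792]
cv2.imwrite("pics/c1.png",a)
b=cv2.resize(b,None,fx=3.5,fy=3.5,interpolation=cv2.INTER_CUBIC); cv2.imwrite("pics/c2.png",b)
E
```

```text
(no output)
```

View pics/c1.png

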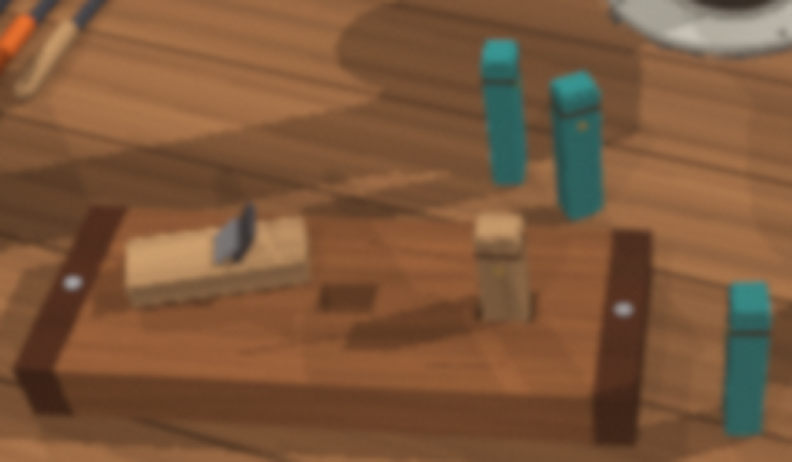

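View pics/c2.png

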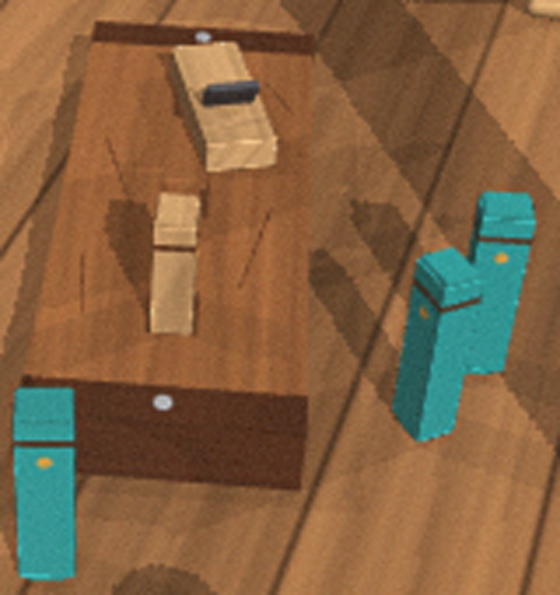

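c1 shows the board's top-face corners at (92,207), (652,231), (637,398) and (17,372), with the dog's top face at about (476–524, 215–241) and its foot line at (481–528, 320). In c2 the corners are at (95,22), (315,37), (308,396) and (22,376), and the dog's foot line runs (151,330)–(193,333). Next I fit the poses.

```bash
cat > h.py <<'E'
import numpy as np, json
from workcell import camera_params
def ray(n,uv,z):
    p=camera_params(n);T=p["T"];d=T[:3,:3]@np.array([(uv[0]-p["cx"])/p["fx"],(uv[1]-p["cy"])/p["fy"],1]);c=T[:3,3]
    return c+d*(z-c[2])/d[2]
def S(u,v): return (70+u/3.3,90+v/3.3)
def D(u,v): return (222+u/3.5,85+v/3.5)
E
python3 - <<'E'
from h import *
np.set_printoptions(precision=4,suppress=True)
sc=[S(*q) for q in [(92,207),(652,231),(637,398),(17,372)]]
sd=[D(*q) for q in [(315,37),(308,396),(22,376),(95,22)]]
for n,L in (("scene",sc),("side",sd)):
    P=np.array([ray(n,q,.05) for q in L])[:,:2]
    print(n,P.tolist(),"len",np.linalg.norm(P[0]-P[1]),np.linalg.norm(P[3]-P[2]),"wid",np.linalg.norm(P[0]-P[3]),np.linalg.norm(P[1]-P[2]))
    c=P.mean(0);d=(P[1]+P[2]-P[0]-P[3]);d/=np.linalg.norm(d);print("c",c,"ydir yaw",np.degrees(np.arctan2(-d[0],d[1])),"mortise",c+.12*d)
for n,L in (("scene",[S(476,215),S(522,215),S(525,240),S(476,242)]),("side",[D(160,193),D(200,196),D(197,232),D(157,228)])):
    P=np.array([ray(n,q,.13) for q in L])[:,:2];print(n,"dogtop",P.mean(0),P.tolist())
for n,L in (("scene",[S(481,320),S(528,321)]),("side",[D(151,330),D(193,333)])):
    print(n,"foot edge",[ray(n,q,.05)[:2].tolist() for q in L])
# lookalikes top (z=?), bases
for n,L in (("scene",[S(508,185),S(580,218),S(745,435)]),("side",[D(487,373),D(425,437),D(47,578)])):
    print(n,"turq base",[ray(n,q,0)[:2].round(3).tolist() for q in L])
for n,L in (("scene",[S(500,48),S(575,85),S(749,292)]),("side",[D(505,205),D(448,265),D(45,400)])):
    print(n,"turq top",[ray(n,q,.13)[:2].round(3).tolist() for q in L])
E
```

```text
scene [[0.5293822994358259, -0.3593323278633077], [0.4143583193528131, 0.0661940238987136], [0.5764245537214874, 0.11038767270917255], [0.695014385272404, -0.31166111352279147]] len 0.44079835757184127 0.4383933463308366 wid 0.17235583116122008 0.16798375789826897
c [ 0.5538 -0.1236] ydir yaw 15.40959550770128 mortise [ 0.5219 -0.0079]
side [[0.524295536607938, -0.3555868484963004], [0.4198275451732233, 0.037765309206699293], [0.58573865582879, 0.0831129186017735], [0.6909194200546034, -0.31354973186806634]] len 0.40698830597943375 0.4103708706047305 wid 0.17184480704770705 0.17199680903090014
c [ 0.5552 -0.1371] ydir yaw 14.862204783115148 mortise [ 0.5244 -0.0211]
scene dogtop [ 0.5254 -0.0072] [[0.5186495639722919, -0.027998690417070315], [0.508357703411281, 0.002445018706735469], [0.5310705434580104, 0.013955745383866514], [0.5436847225827284, -0.01713037104342896]]
side dogtop [ 0.5191 -0.0047] [[0.5357039263249608, -0.018593914169782177], [0.5121439447480078, -0.024549023627134514], [0.5026457404198871, 0.009690978662212357], [0.5259010914392005, 0.014642020402383604]]
scene foot edge [[0.5430823739642058, -0.02109599991825495], [0.5330164422959148, 0.01161411004602142]]
side foot edge [[0.52731069448876, 0.015340562721806505], [0.5020202676550484, 0.00856562270635508]]
scene turq base [[0.35, -0.084], [0.368, -0.012], [0.544, 0.181]]
side turq base [[0.327, -0.078], [0.352, -0.005], [0.529, 0.185]]
scene turq top [[0.335, -0.087], [0.36, -0.015], [0.53, 0.173]]
side turq top [[0.338, -0.083], [0.358, -0.014], [0.532, 0.175]]
```

The two views agree on the dog at about (0.522, -0.006), with a board yaw of about 15°. I'll grip across the board (tool yaw 105°) so the dog can pivot between the pads. Moving over it now.

```bash
python3 -m jog '[[[0.39,0.57,0,1,1],[0.39,0.57,0,1,1],[0.39,0.57,0,1,1],[0.39,0.57,0,1,1],[0.39,0.57,0,1,1],[0.39,0.57,0,1,1],[0.39,0.57,0,1,1],[0.39,0.57,0,1,1]]]' 40 | tail -n 8
python3 -m jog '[[[0.39,0.57,0,1,1],[0.39,0.57,0,1,1],[0.39,0.57,0,1,1],[0.39,0.57,0,1,1],[0.39,0.57,0,1,1],[0.39,0.57,0,1,1],[0.39,0.57,0,1,1],[0.39,0.57,0,1,1]]]'
python3 -m jog '[[[0.39,0.57,0,1,1],[0.39,0.57,0,0.4,1],[0,0,0,0,1],[0,0,0,0,1]]]'
python3 - <<'E'
from workcell import sensors, camera, camera_params
import cv2, numpy as np
np.set_printoptions(precision=4,suppress=True)
o=sensors.get_obs();print(o['ee_pos'],o['tcp_rot'],o['q'],o['time'])
cv2.imwrite("pics/w1.png",camera("wrist"));print(camera_params("wrist"))
E
```

```text
time: 0.9
ee_pos: [0.3257, -0.294, 0.2311]
tcp_rot: [-180.0, -0.0, 58.1]
wrist_force: [0.4, -0.6, 0.2]
opening: 0.0855
grasp_force: 0.0
time: 1.7
ee_pos: [0.4818, -0.0659, 0.231]
tcp_rot: [-180.0, -0.0, 98.1]
wrist_force: [0.6, -1.5, -0.0]
opening: 0.0853
grasp_force: 0.0
time: 2.1
ee_pos: [0.5202, -0.0098, 0.2307]
tcp_rot: [-179.9, -0.0, 105.0]
wrist_force: [0.0, 0.3, 0.3]
opening: 0.0851
grasp_force: 0.0
[ 0.5202 -0.0098  0.2307] [-179.9199   -0.0105  104.9879] [-1.0745  0.9525  5.8114 94.9388 -0.0121 73.9376] 2.1
{'fx': 264.3759276638319, 'fy': 264.3759276638319, 'cx': 258.27029623460425, 'cy': 191.57326211501615, 'tool_from_camera': array([[-0.0003, -0.9565, -0.2918,  0.0747],
       [ 1.    , -0.0004,  0.0002, -0.0006],
       [-0.0003, -0.2918,  0.9565, -0.1433],
       [ 0.    ,  0.    ,  0.    ,  1.    ]])}
```

View pics/w1.png

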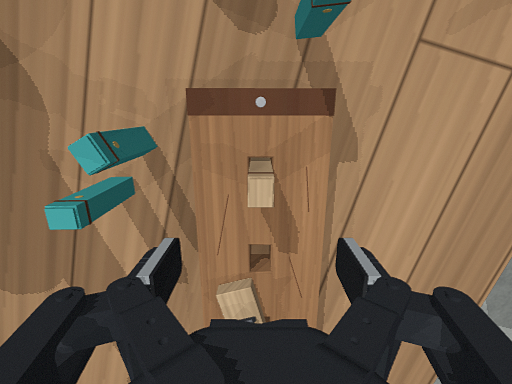

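The wrist view shows the board square to the image, with its end edge level at row 89 from column 186 to 335. The dog's top face is at about (247–274, 173–207). I'll refine the position from these pixels.

```bash
python3 - <<'E'
import numpy as np
from scipy.spatial.transform import Rotation as R
from workcell import sensors, camera_params
np.set_printoptions(precision=4,suppress=True)
o=sensors.get_obs();p=camera_params("wrist");T=p["tool_from_camera"];W=R.from_euler('xyz',o['tcp_rot'],degrees=True).as_matrix()
def ray(u,v,z):
    d=W@T[:3,:3]@np.array([(u-p["cx"])/p["fx"],(v-p["cy"])/p["fy"],1]);c=W@T[:3,3]+o['ee_pos'];return (c+d*(z-c[2])/d[2])[:2]
P=[ray(*q,.13) for q in [(247,174),(274,174),(274,207),(247,207)]];print(P,np.mean(P,0))
e=[ray(186,89,.05),ray(335,89,.05)];print("end",e,np.linalg.norm(e[0]-e[1]));m=np.mean(e,0);d=e[1]-e[0];a=np.degrees(np.arctan2(d[1],d[0]));print(a)
y=np.array([-np.sin(np.radians(a)),np.cos(np.radians(a))]);print("mortise",m-.1*y)
E
```

```text
[array([0.5045, 0.0036]), array([0.5292, 0.0102]), array([ 0.5383, -0.0218]), array([ 0.5126, -0.0286])] [ 0.5212 -0.0091]
end [array([0.4138, 0.0635]), array([0.5789, 0.1074])] 0.17080930254306798
14.903294658913756
mortise [ 0.522  -0.0112]
```

```bash
python3 -m jog '[[[0.03,0.03,-0.5,0,1],[0,0,-0.5,0,1],[0,0,-0.5,0,1],[0,0,-0.5,0,1],[0,0,-0.5,0,1],[0,0,-0.3,0,1],[0,0,-0.2,0,1],[0,0,0,0,1]]]' 50
python3 -m jog '[[[0,0,0,0,0],[0,0,0,0,0],[0,0,0,0,0],[0,0,0,0,0],[0,0,0,0,0],[0,0,0,0,0],[0,0,0,0,0],[0,0,0,0,0]]]' 50
```

```text
time: 2.95
ee_pos: [0.5211, -0.0092, 0.0806]
tcp_rot: [-179.9, -0.0, 104.9]
wrist_force: [-0.2, 0.1, 0.5]
opening: 0.0855
grasp_force: 0.0
time: 3.75
ee_pos: [0.522, -0.0088, 0.0819]
tcp_rot: [179.9, 0.0, 104.9]
wrist_force: [-0.9, -0.1, 5.5]
opening: 0.0253
grasp_force: 50.7
```

```bash
python3 -m jog '[[[-0.01,0.04,0,0,0],[-0.01,0.04,0,0,0],[-0.01,0.04,0,0,0],[-0.01,0.04,0,0,0],[0,0,0,0,0]]]'
python3 -m jog '[[[0.01,-0.04,0.01,0,0],[0.01,-0.04,0.01,0,0],[0.01,-0.04,0.01,0,0],[0.01,-0.04,0.01,0,0],[0.01,-0.04,0,0,0],[0.01,-0.04,0,0,0],[0.01,-0.04,0,0,0],[0.01,-0.04,0,0,0]]]'
```

```text
time: 4.25
ee_pos: [0.5204, -0.0026, 0.0819]
tcp_rot: [180.0, 0.3, 104.9]
wrist_force: [1.5, -10.1, 3.6]
opening: 0.0256
grasp_force: 50.5
time: 5.05
ee_pos: [0.523, -0.0148, 0.0824]
tcp_rot: [-179.9, -0.3, 105.0]
wrist_force: [-1.9, 11.6, -3.4]
opening: 0.0255
grasp_force: 50.0
```

```bash
python3 -m jog '[[[-0.013,0.05,0.01,0,0],[-0.013,0.05,0.01,0,0],[-0.013,0.05,0.01,0,0],[-0.013,0.05,0.01,0,0],[-0.013,0.05,0,0,0],[-0.013,0.05,0,0,0],[-0.013,0.05,0,0,0],[0,0.02,0,0,0]]]'
python3 -m jog '[[[0.013,-0.05,0.01,0,0],[0.013,-0.05,0.01,0,0],[0.013,-0.05,0.01,0,0],[0.013,-0.05,0.01,0,0],[0.013,-0.05,0,0,0],[0.013,-0.05,0,0,0],[0.013,-0.05,0,0,0],[0.013,-0.05,0,0,0]]]'
```

```text
time: 5.85
ee_pos: [0.5189, 0.0001, 0.0836]
tcp_rot: [-179.9, 0.2, 104.9]
wrist_force: [4.8, -10.5, -14.6]
opening: 0.0256
grasp_force: 51.0
time: 6.65
ee_pos: [0.5232, -0.0165, 0.0859]
tcp_rot: [-179.9, -0.3, 105.0]
wrist_force: [-0.1, 11.5, -13.0]
opening: 0.0256
grasp_force: 52.0
```

```bash
python3 -m jog '[[[-0.013,0.05,0.01,0,0],[-0.013,0.05,0.01,0,0],[-0.013,0.05,0.01,0,0],[-0.013,0.05,0,0,0],[-0.013,0.05,0,0,0],[-0.013,0.05,0,0,0],[-0.013,0.05,0,0,0],[-0.013,0.05,0,0,0]]]'
python3 -m jog '[[[0.014,-0.053,0.01,0,0],[0.014,-0.053,0.01,0,0],[0.014,-0.053,0.01,0,0],[0.014,-0.053,0,0,0],[0.014,-0.053,0,0,0],[0.014,-0.053,0,0,0],[0.014,-0.053,0,0,0],[0.014,-0.053,0,0,0]]]'
python3 - <<'E'
from workcell import camera
import cv2, numpy as np
a=cv2.imread("pics/scene0.png")[130:235,70:290]; b=camera("scene")[130:235,70:290]
c=camera("side")[85:235,222:322]; d=cv2.imread("pics/side0.png")[85:235,222:322]
f=lambda i,s:cv2.resize(i,None,fx=s,fy=s,interpolation=cv2.INTER_CUBIC)
l=np.vstack([f(a,2.3),f(b,2.3)]);r=np.vstack([f(d,1.6),f(c,1.6)]);n=min(len(l),len(r))
cv2.imwrite("pics/m1.png",np.hstack([l[:n],r[:n]]))
E
```

```text
time: 7.45
ee_pos: [0.519, -0.0, 0.0878]
tcp_rot: [-179.9, 0.2, 104.9]
wrist_force: [6.0, -10.5, -17.9]
opening: 0.0254
grasp_force: 52.3
time: 8.25
ee_pos: [0.524, -0.0179, 0.09]
tcp_rot: [-179.9, -0.2, 105.0]
wrist_force: [-2.2, 8.8, -11.3]
opening: 0.0253
grasp_force: 53.4
```

View pics/m1.png

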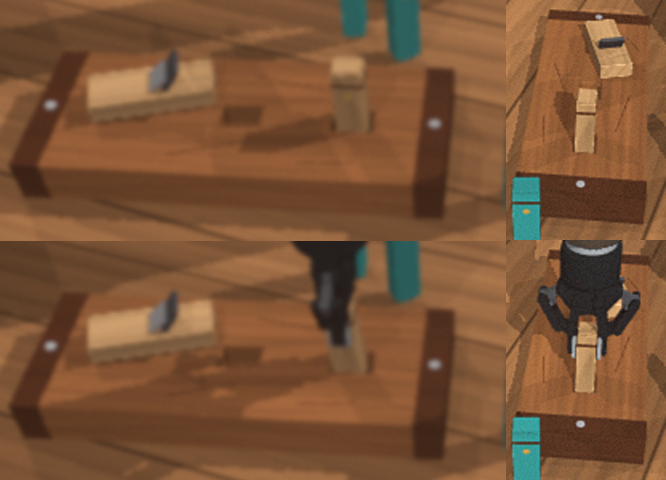

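The board and the other objects haven't moved from the first picture, and the dog leans with the gripper. It has risen about 8 mm, so I continue rocking.

```bash
python3 -m jog '[[[-0.014,0.053,0.01,0,0],[-0.014,0.053,0.01,0,0],[-0.014,0.053,0.01,0,0],[-0.014,0.053,0.01,0,0],[-0.014,0.053,0,0,0],[-0.014,0.053,0,0,0],[-0.014,0.053,0,0,0],[-0.014,0.053,0,0,0]]]'
python3 -m jog '[[[0.014,-0.053,0.01,0,0],[0.014,-0.053,0.01,0,0],[0.014,-0.053,0.01,0,0],[0.014,-0.053,0,0,0],[0.014,-0.053,0,0,0],[0.014,-0.053,0,0,0],[0.014,-0.053,0,0,0],[0.014,-0.053,0,0,0]]]'
```

```text
time: 9.15
ee_pos: [0.5193, -0.0, 0.0921]
tcp_rot: [-179.9, 0.2, 104.8]
wrist_force: [3.1, -9.0, -14.5]
opening: 0.0256
grasp_force: 52.7
time: 9.95
ee_pos: [0.5242, -0.018, 0.094]
tcp_rot: [-180.0, -0.2, 105.0]
wrist_force: [-2.3, 9.8, -11.6]
opening: 0.0254
grasp_force: 53.1
```

```bash
python3 -m jog '[[[-0.014,0.053,0.01,0,0],[-0.014,0.053,0.01,0,0],[-0.014,0.053,0.01,0,0],[-0.014,0.053,0,0,0],[-0.014,0.053,0,0,0],[-0.014,0.053,0,0,0],[-0.014,0.053,0,0,0],[-0.014,0.053,0,0,0]]]'
python3 -m jog '[[[0.014,-0.053,0.01,0,0],[0.014,-0.053,0.01,0,0],[0.014,-0.053,0.01,0,0],[0.014,-0.053,0,0,0],[0.014,-0.053,0,0,0],[0.014,-0.053,0,0,0],[0.014,-0.053,0,0,0],[0.014,-0.053,0,0,0]]]'
```

```text
time: 10.75
ee_pos: [0.5196, 0.0001, 0.0956]
tcp_rot: [-180.0, 0.2, 104.9]
wrist_force: [3.3, -9.4, -13.9]
opening: 0.0254
grasp_force: 52.9
time: 11.55
ee_pos: [0.5245, -0.0181, 0.0973]
tcp_rot: [180.0, -0.2, 105.0]
wrist_force: [-2.1, 8.6, -9.8]
opening: 0.0256
grasp_force: 52.8
```

```bash
python3 -m jog '[[[-0.014,0.053,0.01,0,0],[-0.014,0.053,0.01,0,0],[-0.014,0.053,0.01,0,0],[-0.014,0.053,0,0,0],[-0.014,0.053,0,0,0],[-0.014,0.053,0,0,0],[-0.014,0.053,0,0,0],[-0.014,0.053,0,0,0]]]'
python3 -m jog '[[[0.014,-0.053,0.01,0,0],[0.014,-0.053,0.01,0,0],[0.014,-0.053,0.01,0,0],[0.014,-0.053,0,0,0],[0.014,-0.053,0,0,0],[0.014,-0.053,0,0,0],[0.014,-0.053,0,0,0],[0.014,-0.053,0,0,0]]]'
python3 -m jog '[[[-0.014,0.05,0,0,0],[-0.014,0.05,0,0,0],[-0.014,0.05,0,0,0],[-0.014,0.05,0,0,0],[0,0,0,0,0],[0,0,0,0,0]]]'
```

```text
time: 12.35
ee_pos: [0.5197, 0.0002, 0.0988]
tcp_rot: [180.0, 0.2, 104.9]
wrist_force: [1.3, -8.0, -13.2]
opening: 0.0253
grasp_force: 51.1
time: 13.15
ee_pos: [0.5246, -0.0183, 0.1004]
tcp_rot: [180.0, -0.2, 105.0]
wrist_force: [-2.0, 8.3, -9.9]
opening: 0.0253
grasp_force: 50.3
time: 13.75
ee_pos: [0.5227, -0.0107, 0.1009]
tcp_rot: [179.9, 0.2, 104.9]
wrist_force: [1.3, -7.2, -6.1]
opening: 0.0254
grasp_force: 50.1
```

```bash
python3 -m jog '[[[-0.01,0.04,0.01,0,0],[0,0,0.01,0,0],[0,0,0.01,0,0],[0,0,0,0,0]]]'
python3 - <<'E'
from workcell import camera
import cv2, numpy as np
b=camera("scene")[130:230,180:290]; c=camera("side")[110:235,222:332]
f=lambda i,s:cv2.resize(i,None,fx=s,fy=s,interpolation=cv2.INTER_CUBIC)
l=f(b,3.6);r=f(c,3.6);n=min(len(l),len(r))
cv2.imwrite("pics/m2.png",np.hstack([l[:n],r[:n]]))
E
```

```text
time: 14.15
ee_pos: [0.5218, -0.0085, 0.1012]
tcp_rot: [-180.0, 0.1, 104.9]
wrist_force: [2.1, -5.4, -13.6]
opening: 0.0255
grasp_force: 50.4
```

View pics/m2.png

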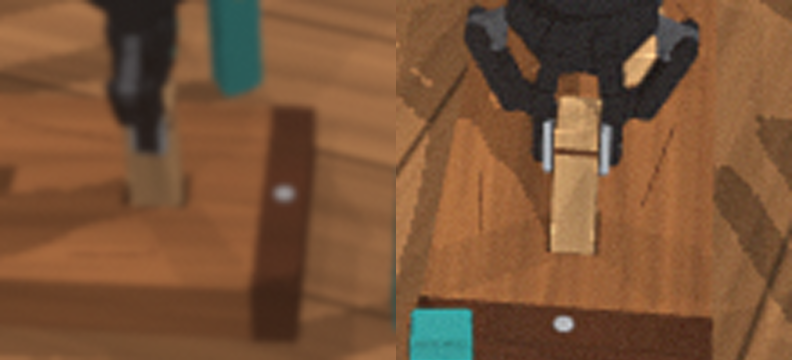

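The side view shows the dog upright in the pads, but its band has risen only a few pixels. It may be slipping in the grip, so I'll measure the rise from the band's row.

```bash
cat >> h.py <<'E'
def proj(n,P):
    p=camera_params(n);q=np.linalg.inv(p["T"])@np.append(P,1);return p["fx"]*q[0]/q[2]+p["cx"],p["fy"]*q[1]/q[2]+p["cy"]
E
python3 - <<'E'
from h import *
from workcell import camera
import cv2
a=cv2.imread("pics/side0.png");b=camera("side")
for im,c in ((a,(268,276)),(b,(268,276))):
    print(im[128:188,c[0]:c[1]].mean((1,2)).round().astype(int).tolist())
F=np.array([.5215,-.0085])+.016*np.array([-.259,.966])
for z in (.05,.10,.11,.115,.12,.13,.135,.14,.15): print(z,np.round(proj("side",[*F,z]),1))
E
```

```text
[100, 100, 100, 99, 100, 100, 100, 99, 109, 100, 96, 95, 129, 161, 161, 160, 159, 158, 161, 158, 155, 143, 161, 143, 140, 144, 143, 78, 69, 142, 144, 140, 140, 137, 136, 136, 134, 133, 132, 132, 131, 129, 131, 128, 130, 129, 132, 130, 132, 131, 135, 133, 104, 99, 100, 99, 101, 100, 101, 101]
[41, 40, 66, 85, 87, 84, 83, 81, 104, 146, 156, 149, 148, 144, 139, 146, 149, 150, 158, 142, 143, 145, 147, 107, 61, 123, 145, 145, 144, 143, 139, 139, 137, 136, 134, 136, 132, 134, 133, 132, 132, 133, 131, 134, 133, 133, 134, 134, 135, 135, 138, 138, 106, 99, 101, 102, 102, 101, 103, 103]
0.05 [270.7 178. ]
0.1 [271.5 160.2]
0.11 [271.6 156.5]
0.115 [271.7 154.6]
0.12 [271.8 152.7]
0.13 [272.  148.9]
0.135 [272.1 147. ]
0.14 [272.1 145.1]
0.15 [272.3 141.2]
```

The dog has risen 9 mm while the tool rose 20 mm, so the pads have slipped about 11 mm. I'll ease off, regrip 11 mm lower and hold harder.

```bash
python3 -m jog '[[[0,0,-0.03,0,0],[0,0,-0.03,0,0],[0,0,0,0,0.5],[0,0,0,0,0.5],[0,0,0,0,0.5],[0,0,-0.05,0,0.5],[0,0,-0.05,0,0.5],[0,0,0,0,0.5]]]'
python3 - <<'E'
from workcell import sensors,camera
o=sensors.get_obs();print(o['ee_pos'],o['opening'],o['wrist_force'])
b=camera("side");print(b[128:188,268:276].mean((1,2)).round().astype(int).tolist()[20:30])
E
```

```text
time: 15.1
ee_pos: [0.5212, -0.0075, 0.0927]
tcp_rot: [-180.0, -0.0, 104.9]
wrist_force: [0.2, 0.1, 0.2]
opening: 0.0431
grasp_force: 0.0
[ 0.52124181 -0.00746915  0.09271648] 0.04309067997275171 [0.17125805 0.13422863 0.18264801]
[143, 145, 146, 88, 64, 139, 146, 143, 143, 141]
```

```bash
python3 -m jog '[[[0,0,-0.05,0,0.5],[0.01,-0.02,0,0,0.5],[0,0,0,0,0],[0,0,0,0,0],[0,0,0,0,0],[0,0,0,0,0],[0,0,0,0,0]]]' 110
python3 -m jog '[[[-0.014,0.05,0.005,0,0],[-0.014,0.05,0.005,0,0],[-0.014,0.05,0.005,0,0],[-0.014,0.05,0.005,0,0],[-0.01,0.05,0.005,0,0],[0,0,0,0,0]]]'
python3 -m jog '[[[0.015,-0.06,0.005,0,0],[0.015,-0.06,0.005,0,0],[0.015,-0.06,0.005,0,0],[0.015,-0.06,0.005,0,0],[0.015,-0.06,0.005,0,0],[0.015,-0.06,0.005,0,0],[0.015,-0.06,0,0,0],[0.015,-0.06,0,0,0]]]'
python3 - <<'E'
from workcell import sensors,camera
b=camera("side");print(b[128:188,268:276].mean((1,2)).round().astype(int).tolist()[10:30])
E
```

```text
time: 15.85
ee_pos: [0.522, -0.0085, 0.091]
tcp_rot: [180.0, 0.0, 104.9]
wrist_force: [-0.9, -0.6, 1.7]
opening: 0.0249
grasp_force: 108.3
time: 16.45
ee_pos: [0.5188, 0.0019, 0.0908]
tcp_rot: [-179.9, 0.3, 104.8]
wrist_force: [4.0, -11.9, -8.6]
opening: 0.0246
grasp_force: 108.8
time: 17.25
ee_pos: [0.5236, -0.0175, 0.0921]
tcp_rot: [-179.9, -0.4, 105.0]
wrist_force: [-3.1, 13.7, -6.0]
opening: 0.0249
grasp_force: 109.2
[133, 130, 137, 158, 152, 148, 148, 149, 152, 142, 68, 88, 151, 152, 150, 148, 147, 145, 146, 143]
```

```bash
python3 -m jog '[[[-0.015,0.06,0.005,0,0],[-0.015,0.06,0.005,0,0],[-0.015,0.06,0.005,0,0],[-0.015,0.06,0.005,0,0],[-0.015,0.06,0.005,0,0],[-0.015,0.06,0.005,0,0],[-0.015,0.06,0.005,0,0],[-0.015,0.06,0,0,0]]]'
python3 -m jog '[[[0.015,-0.06,0.005,0,0],[0.015,-0.06,0.005,0,0],[0.015,-0.06,0.005,0,0],[0.015,-0.06,0.005,0,0],[0.015,-0.06,0.005,0,0],[0.015,-0.06,0.005,0,0],[0.015,-0.06,0.005,0,0],[0.015,-0.06,0,0,0]]]'
python3 -m jog '[[[-0.015,0.06,0.005,0,0],[-0.015,0.06,0.005,0,0],[-0.015,0.06,0.005,0,0],[-0.015,0.06,0.005,0,0],[-0.015,0.06,0.005,0,0],[-0.015,0.06,0.005,0,0],[-0.015,0.06,0.005,0,0],[-0.015,0.06,0,0,0]]]'
python3 -m jog '[[[0.015,-0.06,0.005,0,0],[0.015,-0.06,0.005,0,0],[0.015,-0.06,0.005,0,0],[0.015,-0.06,0.005,0,0],[0.015,-0.06,0.005,0,0],[0.015,-0.06,0.005,0,0],[0.015,-0.06,0.005,0,0],[0.015,-0.06,0,0,0]]]'
```

```text
time: 18.1
ee_pos: [0.5185, 0.0021, 0.0938]
tcp_rot: [-179.9, 0.2, 104.9]
wrist_force: [3.6, -9.2, -16.4]
opening: 0.0248
grasp_force: 109.5
time: 18.9
ee_pos: [0.5238, -0.0181, 0.0964]
tcp_rot: [-179.9, -0.3, 105.0]
wrist_force: [-3.9, 18.5, -8.9]
opening: 0.0246
grasp_force: 110.4
time: 19.7
ee_pos: [0.5198, 0.0015, 0.1001]
tcp_rot: [179.9, 0.4, 104.8]
wrist_force: [3.2, -20.7, 4.1]
opening: 0.0248
grasp_force: 112.0
time: 20.5
ee_pos: [0.5244, -0.0179, 0.101]
tcp_rot: [179.9, -0.3, 105.0]
wrist_force: [-4.4, 15.7, 5.6]
opening: 0.0245
grasp_force: 112.1
```

The vertical pull has vanished, so the dog is out of the squeeze. I'll centre it, check that it lifts easily and check for slip.

```bash
python3 -m jog '[[[-0.015,0.06,0,0,0],[-0.015,0.06,0,0,0],[-0.015,0.06,0,0,0],[-0.015,0.06,0.02,0,0],[0,0,0.03,0,0],[0,0,0.03,0,0],[0,0,0,0,0]]]'
python3 - <<'E'
from workcell import sensors,camera
import cv2
b=camera("side");print(b[118:188,268:276].mean((1,2)).round().astype(int).tolist())
cv2.imwrite("pics/s3.png",b)
E
```

```text
time: 21.2
ee_pos: [0.5218, -0.0084, 0.1047]
tcp_rot: [-180.0, 0.0, 104.9]
wrist_force: [0.5, -3.5, -0.9]
opening: 0.025
grasp_force: 111.3
[42, 42, 44, 42, 42, 43, 43, 44, 43, 40, 46, 83, 83, 93, 140, 149, 143, 140, 135, 136, 135, 145, 144, 158, 147, 146, 150, 150, 99, 62, 131, 150, 147, 146, 145, 142, 142, 141, 140, 139, 137, 137, 138, 135, 135, 135, 136, 136, 136, 136, 136, 137, 137, 138, 138, 140, 139, 139, 142, 140, 143, 142, 107, 93, 102, 102, 102, 102, 102, 105]
```

Free, and no slip: the band rose 22.6 mm and the tool 22.7 mm. Next I raise it gently to leave the foot about 22 mm above the board, checking the lean partway while the foot is still in the mortise.

```bash
python3 -m jog '[[[0,0,0.05,0,0],[0,0,0.1,0,0],[0,0,0.1,0,0],[0,0,0.05,0,0],[0,0,0,0,0]]]'
python3 - <<'E'
from workcell import camera
import cv2, numpy as np
from h import *
b=camera("scene")[130:230,180:290]; c=camera("side")[110:235,222:332]
f=lambda i,s:cv2.resize(i,None,fx=s,fy=s,interpolation=cv2.INTER_CUBIC)
l=f(b,3.6);r=f(c,3.6);n=min(len(l),len(r))
cv2.imwrite("pics/m3.png",np.hstack([l[:n],r[:n]]))
X=np.array([.966,.259]);Y=np.array([-.259,.966]);C=np.array([.5218,-.0085])
for s in(-1,1):
  for z in(.05,.09): u,v=proj("scene",[*(C+.013*X+s*.016*Y),z]);print("expected +x face edge in crop",s,z,round((u-180)*3.6),round((v-130)*3.6))
E
```

```text
time: 21.75
ee_pos: [0.522, -0.0083, 0.1202]
tcp_rot: [180.0, 0.0, 104.9]
wrist_force: [0.8, -5.2, 1.2]
opening: 0.0249
grasp_force: 111.7
expected +x face edge in crop -1 0.05 132 201
expected +x face edge in crop -1 0.09 127 158
expected +x face edge in crop 1 0.05 180 203
expected +x face edge in crop 1 0.09 176 160
```

View pics/m3.png

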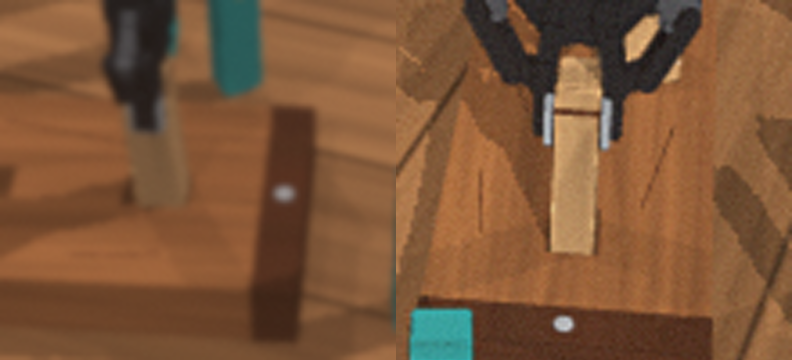

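The board is still down. In the scene view the dog's edges at board level, at 136–186, sit about 5 px right of the upright prediction of 132–180. So the foot is about 3.5 mm toward +y and the dog leans about 2°. While the foot is still in the mortise, I'll use the mortise edge to square it, measuring the edges by code.

```bash
cat > lean.py <<'E'
from h import *
from workcell import camera, sensors
import cv2
X=np.array([.966,.259]);Y=np.array([-.259,.966])
def edges(im,v):
    s=cv2.resize(im[v-1:v+2,205:245,0].astype(float).mean(0)[None],None,fx=10,fy=1,interpolation=cv2.INTER_CUBIC)[0]
    g=np.gradient(cv2.GaussianBlur(s[None],(0,0),8)[0]); off=205-.45
    return np.argmax(g)/10+off,np.argmin(g)/10+off
def mid(im,v,C):
    ex=np.interp(v,*zip(*sorted((lambda q:(q[1],q[0]))(proj("scene",[*(C+.013*X),z])) for z in np.linspace(.04,.15,30))))
    e=edges(im,v);return round((sum(e)/2-ex)/.42,1),round((e[1]-e[0])/.42,1)
if __name__=="__main__":
    C0=np.array([.5218,-.0086]);i0=cv2.imread("pics/scene0.png")
    o=sensors.get_obs();C=o['ee_pos'][:2];im=camera("scene")
    print("tcp",C,o['ee_pos'][2],"F",o['wrist_force'].round(1))
    for v in (172,175,178,181,184): print(v,"mm off along y, width: initial",mid(i0,v,C0),"now",mid(im,v,C))
E
python3 lean.py
python3 -m jog '[[[-0.013,0.05,0,0,0],[-0.013,0.05,0,0,0],[-0.013,0.05,0,0,0],[0,0,0,0,0],[0,0,0,0,0]]]' 60
python3 lean.py
python3 -m jog '[[[0.013,-0.05,0,0,0],[0.013,-0.05,0,0,0],[0.013,-0.05,0,0,0],[0,0,0,0,0],[0,0,0,0,0]]]' 60
python3 lean.py
```

```text
tcp [ 0.52193669 -0.00832144] 0.12018806397665559 F [-0.  -4.8  0.5]
172 mm off along y, width: initial (np.float64(10.9), np.float64(13.8)) now (np.float64(16.9), np.float64(9.5))
175 mm off along y, width: initial (np.float64(11.4), np.float64(12.6)) now (np.float64(17.4), np.float64(8.8))
178 mm off along y, width: initial (np.float64(-0.3), np.float64(36.0)) now (np.float64(3.2), np.float64(37.1))
181 mm off along y, width: initial (np.float64(-0.5), np.float64(34.8)) now (np.float64(3.4), np.float64(35.7))
184 mm off along y, width: initial (np.float64(-0.6), np.float64(33.6)) now (np.float64(2.4), np.float64(33.8))
time: 22.4
ee_pos: [0.5205, -0.0017, 0.1209]
tcp_rot: [179.9, 0.2, 104.9]
wrist_force: [0.5, -9.1, 3.3]
opening: 0.0252
grasp_force: 112.0
tcp [ 0.52051793 -0.00165537] 0.12089069852597903 F [ 0.5 -9.1  3.3]
172 mm off along y, width: initial (np.float64(10.9), np.float64(13.8)) now (np.float64(12.4), np.float64(8.1))
175 mm off along y, width: initial (np.float64(11.4), np.float64(12.6)) now (np.float64(-1.9), np.float64(36.2))
178 mm off along y, width: initial (np
[... 377 characters left out ...]

wrist_force: [-0.4, 0.2, -1.2]
opening: 0.0248
grasp_force: 111.4
tcp [ 0.52162528 -0.00784045] 0.11941024184981601 F [-0.4  0.2 -1.2]
172 mm off along y, width: initial (np.float64(10.9), np.float64(13.8)) now (np.float64(-1.5), np.float64(37.9))
175 mm off along y, width: initial (np.float64(11.4), np.float64(12.6)) now (np.float64(-0.8), np.float64(36.9))
178 mm off along y, width: initial (np.float64(-0.3), np.float64(36.0)) now (np.float64(-1.2), np.float64(36.7))
181 mm off along y, width: initial (np.float64(-0.5), np.float64(34.8)) now (np.float64(-1.0), np.float64(34.8))
184 mm off along y, width: initial (np.float64(-0.6), np.float64(33.6)) now (np.float64(-1.4), np.float64(33.6))
```

It is upright now, within about 0.5°, and only its weight is on the wrist. Lifting it just clear.

```bash
python3 -m jog '[[[0,0,0.1,0,0],[0,0,0.1,0,0],[0,0,0.1,0,0],[0,0,0.1,0,0],[0,0,0.1,0,0],[0,0,0.1,0,0],[0,0,0.1,0,0],[0,0,0,0,0]]]'
python3 -m jog '[[[0,0,0,0,0],[0,0,0,0,0]]]'
python3 - <<'E'
from workcell import camera
import cv2, numpy as np
from h import *
A=camera("scene");B=camera("side");cv2.imwrite("pics/f_scene.png",A)
f=lambda i,s:cv2.resize(i,None,fx=s,fy=s,interpolation=cv2.INTER_CUBIC)
l=f(A[110:230,70:290],1.8);l=np.vstack([l,f(A[110:230,180:290],3.6)[:, :l.shape[1]]]);r=f(B[90:235,222:332],3.6);n=min(len(l),len(r),598)
cv2.imwrite("pics/m4.png",np.hstack([l[:n],r[:n]]))
a=np.vstack([B[118:188,268:276].mean((1,2))]);print(a.round().astype(int).tolist())
for z in(.06,.07,.08): print(z,proj("side",[.5218-.0041,-.0085+.0155,z]))
E
```

```text
time: 23.8
ee_pos: [0.522, -0.008, 0.1554]
tcp_rot: [179.9, 0.0, 104.9]
wrist_force: [-0.9, 0.5, -1.3]
opening: 0.0247
grasp_force: 111.4
time: 24.0
ee_pos: [0.5216, -0.008, 0.1543]
tcp_rot: [-180.0, -0.0, 104.9]
wrist_force: [-0.5, 0.3, -0.9]
opening: 0.0247
grasp_force: 111.4
[[140, 143, 152, 152, 143, 144, 144, 145, 147, 69, 72, 144, 148, 144, 144, 144, 143, 141, 140, 139, 138, 137, 136, 136, 134, 134, 132, 133, 133, 131, 134, 132, 133, 133, 134, 135, 133, 137, 135, 136, 136, 137, 138, 138, 138, 139, 138, 138, 138, 140, 148, 95, 94, 97, 96, 94, 92, 91, 86, 83, 79, 76, 85, 102, 103, 102, 103, 103, 103, 101]]
0.06 (np.float64(270.71471128864187), np.float64(174.515832739765))
0.07 (np.float64(270.8652479541202), np.float64(170.99930742692445))
0.08 (np.float64(271.0177242603219), np.float64(167.43747225100105))
```

View pics/m4.png

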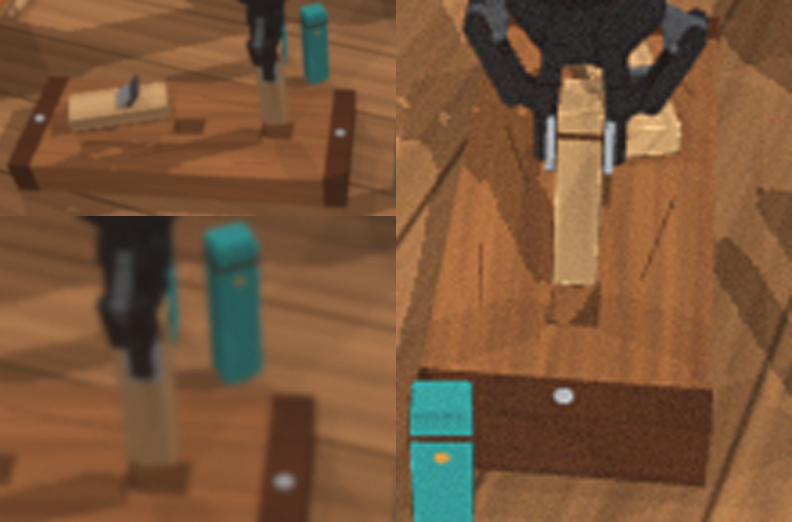

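The dog hangs upright over its open mortise. The foot edge is about 22 to 26 mm above the board, which lies flat, and the plane has not moved. Handing in.

```bash
python3 -c "
from workcell import ticket
print(ticket.job_done())"
```

```text
the job is handed in; nothing more can be done
None
```

The bench dog is rocked free and handed in, held upright (within about 0.5°) above its mortise with its foot about 22–26 mm clear of the board; the board stayed down and the plane stayed put, the arm never went near the file or candle, and mid-way I regripped once because the pads had slipped about 11 mm.

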